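# Mix the glue bottle on the touch mixer

## Task

Pick up the glue bottle that stands out on the middle of the bench and, keeping hold of it, press it upright and centred onto the sprung pad of the blue touch mixer until the pad bottoms out on its solid stop; keep it pressed firmly there for about a second, without leaning on it hard (about 15 N is right, 35 N is too much). Then stand the bottle gently, upright, on the round black mat and let go of it. Leave the other things on the bench where they are.

Things in the scene. Friction and masses are not known exactly. Their poses are not given: they have to be found in the camera images.
- bottle: The glue bottle to mix: cream, upright, 186 mm tall over all, closed. Round body 58 mm in diameter, straight up to 100 mm height, shoulders tapering to 138 mm, then the red cap, 28 mm in diameter, from 138 to 160 mm, then a red nozzle 12 mm thick. Origin at the centre of its underside, z up. 0.19 to 0.38 kg. It stands free within reach; ignore any like it at the bench's far end.
- mixer: Blue touch mixer fixed to the bench, 140x130 mm box with a steel deck at 60 mm height. Origin at the centre of its underside on the bench, z up. On its deck, centred, is a round black sprung pad.
- pad_top (a point): Centre of the flat top of the mixer's sprung pad, 76 mm across, black with a yellow edge band; 95 mm above the bench when free, moves down with the pad. Its spring pushes back with 4 N at first, up to 7 N at the bottom. A solid stop hidden inside ends its travel 6 to 24 mm down, different each time: felt as a steep rise of force. The mixer runs only when pressed onto the stop with over 10 N.
- mat: The round black mat; origin at the centre of its underside.
- mat_top (a point): Centre of the top face of the round black rubber mat with a grey ring mark, fixed to the bench, 108 mm in diameter, 6 mm thick, flat.
- bolt: Bystander, leave alone: hex head bolt lying down, 84x33x19 mm. Origin at the centre of its underside.
- pliers: Bystander, leave alone: pliers with one red and one blue handle, 111x171x16 mm. Origin at the centre of its underside.
- tape: Bystander, leave alone: yellow and black tape measure, 94x64x66 mm. Origin at the centre of its underside.
- wax: Bystander, leave alone: round red and white tin, 70 mm across, 43 mm tall. Origin at the centre of its underside.
Not all that is in view belongs to the job. What is shaped like the bottle but pink is not meant.

How it is judged:
By the outcome, as a careful person would: the job done as asked, in the order asked, and still so for the second after the job is handed in, with the robot touching nothing.
It also fails if it takes over 70 s, if anything falls off the work surface, if the arm or the gripper's body presses on something with over 40 N, if the wrist force passes 120 N, or if a joint passes its speed limit or range.

## Robot

A 6-joint arm with a two-finger parallel gripper is mounted at the origin on the work surface; the furniture and walls round the work are solid. World frame = base frame: x ahead of the robot, y to its left, z up, the work surface at z = 0. Lengths are in m, angles in degrees, forces in N, time in s.
With the tool pointing down it reaches from about 0.2 to 0.875 m from the base axis. Payload 3.4 kg.
Tool frame: the origin (TCP) lies where the fingers leave the gripper's body, on its centre line; the fingertips stand 97 mm ahead of it and the grasp point (between the pads) lies 78 mm ahead of it; z points along the fingers, y is the direction in which the jaws open and shut (so a half turn about z gives the same grasp; the last joint's range is limited). The gripper opens to 94 mm and grips with 3 to 60 N. Pads are 16 mm wide; open, the fingers measure 119 mm over their backs; the gripper's body (75 mm by 177 mm) begins 78 mm behind the grasp point.
Start: joints at [-81.36, 15.808, 86.224, -0, 77.962, -6.933], TCP at [0.154, -0.554, 0.303] pointing down, gripper open.
Joint ranges: [-165.64, 165.64], [-43.16, 119.46], [12.63, 154.43], [-67.54, 247.53], [6.08, 155.33], [-154.97, 154.97]. Speed limits (degrees/s): [147.25, 147.25, 180, 180, 180, 180].

## Interface

Orientations are given as [roll, pitch, yaw] about the fixed x, y, z axes, in that order (R = Rz(yaw) Ry(pitch) Rx(roll)).
In Python, from cell import sensors, grab_frame, camera_info, hand_in, nets gives the robot as it stands.
- The arm moves only by the shell command python3 -m crank 'ROWS' [OPENING] [FORCE]. ROWS is text: rows parted by semicolons, each of 6 numbers parted by spaces: the shift along the tool's x, y, z in m, then the turn, a rotation vector about the tool's x, y, z in degrees. In form: dx dy dz wx wy wz; .... A call has exactly 8 rows; each row shifts and turns the commanded pose from where the row before left it, along the tool's axes as they then stand; what a row does not reach is not made up. A row lasts 1/8 s, in which the tool goes at most 62.5 mm and 10.7 degrees, less where a joint would pass 70% of its speed; a pose out of reach is approached as far as the arm can. A call with a gripper value outside its range is refused whole. OPENING is the opening, from 0 (shut) to 1 (fully open), set as the call begins (- or left out, the last holds). The fingers move at their own pace and stop on an object; FORCE is the grip in N (left out, the last holds). Time passes only in rows, so rows that do not move let the fingers close, or fill a call up. It gives the time, the measured TCP pose, the force and the opening at its end, in the units of the state.
- sensors.sense(): the state, without advancing time (a new reading comes with each control period).
- grab_frame(name): name is "side" or "top"; returns (picture, depth): 480x640x3 uint8, blue, green, red; 480x640 float32, m along the optical axis (not along the pixel's ray), 0 where there is no reading.
- camera_info(name): a dict with "fx", "fy", "cx", "cy" (pixels), "k1" (the pictures are not rectified: a ray, as slopes to the right and down, at radius r is drawn at 1 + k1 r^2 times it, then the intrinsics apply), "T" (4x4, takes a point from camera to world coordinates). Camera axes: x right, y down, z forward; pixel columns grow to the right and rows downward; lengths in m; the calibration is good to about 2 mm. A picture is of the moment at which its call begins. camera_info takes no time and is no camera call.
- hand_in(): hands the job in, once; it reports no verdict.
Trained networks look in the newest picture that a camera, given by its name, has taken for a name from the list of things; names that differ only in an ending like _2 or _b are one class to them, and where a whole thing is asked for, a point or a joint stands for the part that bears it (a point fixed in the world has none). Each returns a list of dicts, best first, with "conf" (0 to 1); they miss things now and then, are a little off and sometimes report something else, mostly with a low value. They report only what shows in the picture. A call takes as long as a camera call. They do not tell look-alikes from the thing itself.
- nets.look_for(label, camera): "bbox" ([left, top, right, bottom] in pixels, round what is visible of it).
The state is a dict: "time_s": time; "qpos": joint angles; "joint_vel": joint speeds; "joint_torque": joint torques, N m; "eef_pos": TCP position; "eef_rot": TCP orientation; "force": force on the tool from outside, world axes, zero at the start; "torque": the same for the moment, N m; "gripper_width": finger opening in m.
Only numpy, scipy, OpenCV 4.12 (cv2) and the standard library are available. Lean on these libraries where they do the work, as an engineer would, in place of code of your own. Each camera call takes 0.05 s, during which the arm holds its last target. There are 200 camera calls.

## Working session

There is one attempt and no reset: what is moved stays moved. The work goes in short steps, Python scripts to look and compute and a shell command to move; the robot and the scene stay as the last step left them, time stands still between calls to the robot, and variables do not carry over. Pictures are saved under pics/ and viewed, about 8 in all and at most 12, crops included, and the job is handed in when it is done.

```bash
mkdir -p pics; cat > h.py <<'E'
import numpy as np, cv2
from cell import sensors, grab_frame, camera_info, nets
def cloud(name, depth):
    c=camera_info(name); K=np.array([[c['fx'],0,c['cx']],[0,c['fy'],c['cy']],[0,0,1.]])
    v,u=np.mgrid[0:480,0:640]
    x=(u-c['cx'])/c['fx']; y=(v-c['cy'])/c['fy']
    a,b=x.copy(),y.copy()
    for _ in range(20):
        s=1+c['k1']*(a*a+b*b); a,b=x/s,y/s
    P=np.stack([a*depth,b*depth,depth],-1); T=np.array(c['T'])
    W=P@T[:3,:3].T+T[:3,3]; W[depth<=0]=np.nan
    return W
E
python3 - <<'E'
from h import *
for n in ('top','side'):
    p,d=grab_frame(n); cv2.imwrite(f'pics/{n}0.png',p); W=cloud(n,d); np.save(f'{n}0.npy',W)
    print(n,np.array(camera_info(n)['T'])[:3,3].round(3))
    for l in ('bottle','mixer','pad_top','mat','mat_top','bolt','pliers','tape','wax'):
        for r in nets.look_for(l,n)[:4]:
            b=[int(round(t)) for t in r['bbox']]; u,v=(b[0]+b[2])//2,(b[1]+b[3])//2
            print(l,round(r['conf'],2),b,W[v,u].round(3))
print(sensors.sense())
E
```

```text
top [0.358 0.023 1.22 ]
bottle 0.76 [224, 256, 256, 295] [0.548 0.196 0.122]
mixer 0.82 [318, 245, 408, 332] [ 0.533 -0.034  0.094]
pad_top 0.7 [339, 266, 380, 304] [ 0.538 -0.026  0.094]
mat 0.58 [430, 250, 481, 304] [ 0.573 -0.228  0.002]
mat_top 0.62 [425, 252, 479, 303] [ 0.573 -0.222  0.004]
bolt 0.75 [343, 187, 368, 225] [ 0.719 -0.02   0.009]
pliers 0.72 [427, 252, 482, 305] [ 0.571 -0.226  0.005]
pliers 0.61 [167, 171, 252, 203] [ 0.759  0.293 -0.003]
tape 0.67 [278, 179, 328, 209] [0.724 0.087 0.069]
wax 0.71 [390, 183, 425, 220] [ 0.724 -0.125  0.037]
side [0.523 0.848 0.772]
bottle 0.83 [329, 259, 363, 355] [0.558 0.234 0.114]
bottle 0.75 [380, 297, 421, 390] [0.476 0.294 0.114]
mixer 0.74 [325, 202, 415, 273] [0.532 0.004 0.061]
mixer 0.28 [236, 254, 272, 306] [0.724 0.132 0.052]
pad_top 0.57 [347, 200, 389, 239] [ 0.538 -0.005  0.096]
pad_top 0.55 [331, 174, 382, 206] [ 0.572 -0.215  0.007]
mat 0.97 [332, 174, 379, 202] [ 0.575 -0.224  0.006]
mat_top 0.97 [334, 173, 382, 205] [ 0.568 -0.221  0.006]
bolt 0.54 [252, 231, 296, 251] [ 0.718 -0.018  0.014]
pliers 0.6 [177, 328, 247, 415] [0.762 0.296 0.006]
tape 0.81 [235, 254, 271, 306] [0.726 0.133 0.053]
{'time_s': 1.0, 'qpos': array([-8.13605720e+01,  1.58076332e+01,  8.62242718e+01,  1.54343667e-03,
        7.79615819e+01, -6.93458933e+00]), 'joint_vel': array([ 0.07108361,  0.04156787, -0.10348589,  0.00203402,  0.07158711,
       -0.17824321]), 'joint_torque': array([-2.96883736e-04, -4.04475868e+01, -2.37506586e+01,  6.98775309e-02,
        2.46059184e-02,  4.88214866e-06]), 'eef_pos': array([ 0.1543674 , -0.55392412,  0.30269675]), 'eef_rot': array([ 1.79993352e+02, -7.12129998e-04,  1.55736956e+01]), 'force': array([ 0.02796945,  0.0015422 , -0.02605133]), 'torque': array([ 0.01099196,  0.03352681, -0.01457935]), 'gripper_width': 0.09392456689005907}
```

View pics/top0.png

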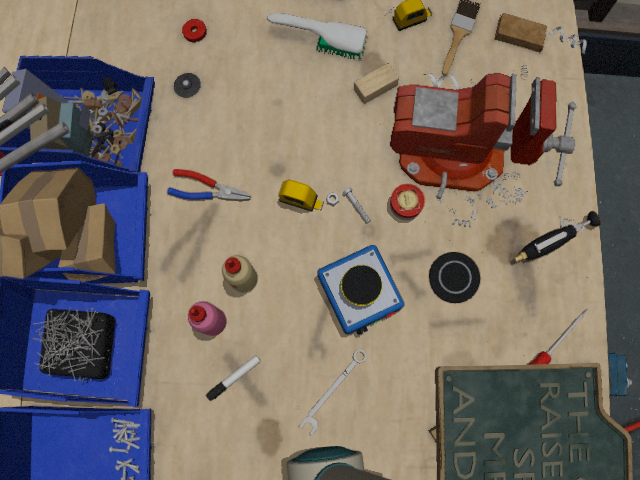

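View pics/side0.png

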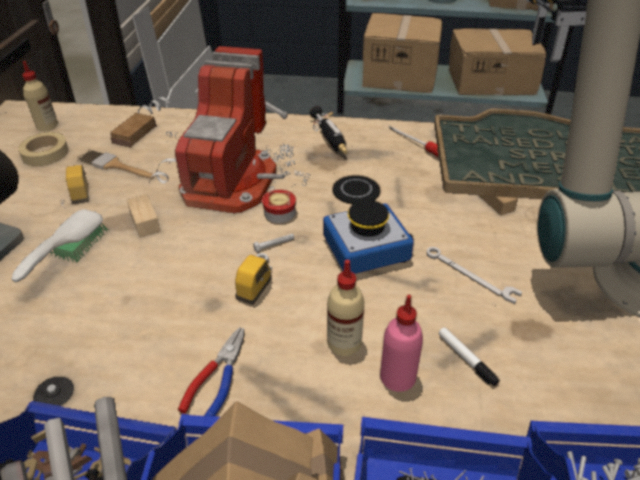

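The top picture shows the cream bottle at (240,273), a pink look-alike at (207,318), the mixer at (361,288) and the mat at (455,277). The side picture shows the cream bottle at (345,310), the pink one at (400,345) and another cream bottle far off at (40,100), which I ignore. I choose the cream one at top (240,273), side (345,310).

```bash
cat > m.py <<'E'
from h import *
from scipy.optimize import least_squares
def circ(P,r=None):
    f=lambda q: np.hypot(P[:,0]-q[0],P[:,1]-q[1])-(r or q[2])
    c=np.median(P,0); x0=[c[0],c[1]] if r else [c[0],c[1],.03]
    s=least_squares(f,x0,loss='soft_l1',f_scale=.001); return s.x.round(4),round(float(np.sqrt(np.mean(s.fun**2))),4)
E
python3 - <<'E'
from m import *
Wt,Ws=np.load('top0.npy'),np.load('side0.npy')
pt,ps=cv2.imread('pics/top0.png').astype(int),cv2.imread('pics/side0.png').astype(int)
def sel(W,x,y,r,z0,z1,extra=True):
    return W[(np.hypot(W[...,0]-x,W[...,1]-y)<r)&(W[...,2]>z0)&(W[...,2]<z1)&extra]
for nm,x,y in (('cream',.553,.2),('pink',.47,.26)):
    for z0,z1,r in ((.02,.095,.029),(.142,.158,.014),(.165,.19,.006)):
        for c,W in (('t',Wt),('s',Ws)):
            P=sel(W,x,y,.06,z0,z1)
            if len(P)>5: print(nm,c,z0,len(P),circ(P,r),'mean',P.mean(0).round(3),'zmax',P[:,2].max().round(3))
for c,W,p in (('t',Wt,pt),('s',Ws,ps)):
    m=(np.hypot(W[...,0]-.538,W[...,1]+.028)<.06)&(W[...,2]>.088)&(W[...,2]<.102)
    P=W[m]; e=cv2.minEnclosingCircle(P[:,:2].astype(np.float32)); print('pad',c,len(P),P.mean(0).round(4),e)
    m=(np.hypot(W[...,0]-.572,W[...,1]+.224)<.08)&(p.max(-1)<75)&(abs(W[...,2])<.015)
    P=W[m]; e=cv2.minEnclosingCircle(P[:,:2].astype(np.float32)); print('mat',c,len(P),np.median(P,0).round(4),P.min(0).round(3),P.max(0).round(3))
    P=sel(W,.532,-.03,.12,.05,.07); print('deck',c,P.min(0).round(3),P.max(0).round(3), cv2.minAreaRect(P[:,:2].astype(np.float32)))
    P=sel(W,.60,.05,.04,-.02,.02); print('bench z',c,np.median(P[:,2]).round(4))
a=cv2.resize(cv2.imread('pics/top0.png')[225:345,180:280],None,fx=4,fy=4); b=cv2.resize(cv2.imread('pics/side0.png')[250:400,310:440],None,fx=3.2,fy=3.2)
cv2.imwrite('pics/crop.png',np.hstack([a,b[:480,:400]]))
E
```

```text
cream t 0.02 220 (array([0.5228, 0.1732]), 0.0094) mean [0.544 0.192 0.058] zmax 0.095
cream s 0.02 1150 (array([0.5604, 0.2092]), 0.0009) mean [0.559 0.232 0.059] zmax 0.095
cream t 0.142 150 (array([0.5623, 0.2082]), 0.0036) mean [0.559 0.205 0.153] zmax 0.158
cream s 0.142 247 (array([0.5605, 0.2081]), 0.0029) mean [0.56  0.216 0.152] zmax 0.158
cream t 0.165 34 (array([0.5641, 0.2065]), 0.0018) mean [0.56  0.205 0.178] zmax 0.188
cream s 0.165 83 (array([0.561 , 0.2067]), 0.0016) mean [0.56  0.211 0.176] zmax 0.187
pink t 0.02 232 (array([0.4722, 0.2668]), 0.0005) mean [0.462 0.246 0.06 ] zmax 0.095
pink s 0.02 1185 (array([0.4715, 0.2689]), 0.0008) mean [0.473 0.292 0.059] zmax 0.095
pink t 0.142 162 (array([0.4726, 0.2681]), 0.0036) mean [0.471 0.265 0.153] zmax 0.158
pink s 0.142 269 (array([0.4711, 0.268 ]), 0.003) mean [0.472 0.276 0.152] zmax 0.158
pink t 0.165 29 (array([0.471 , 0.2698]), 0.0018) mean [0.471 0.265 0.178] zmax 0.187
pink s 0.165 74 (array([0.4705, 0.2663]), 0.0016) mean [0.472 0.272 0.176] zmax 0.187
pad t 1304 [ 0.5388 -0.0304  0.0939] ((0.5395310521125793, -0.03047092631459236), 0.039579324424266815)
mat t 1841 [ 0.5728 -0.2256  0.0052] [ 0.521 -0.28  -0.003] [ 0.627 -0.174  0.014]
deck t [ 0.451 -0.116  0.05 ] [0.626 0.055 0.068] ((0.5390577912330627, -0.030398063361644745), (0.14024163782596588, 0.1296120434999466), 26.336223602294922)
bench z t -0.0009
pad s 944 [ 0.5385 -0.0232  0.0948] ((0.5389666557312012, -0.026834188029170036), 0.040101177990436554)
mat s 910 [ 0.5745 -0.2195  0.0068] [ 0.522 -0.273  0.   ] [ 0.623 -0.169  0.012]
deck s [ 0.452 -0.113  0.05 ] [0.626 0.058 0.07 ] ((0.5393143892288208, -0.02630716562271118), (0.14020608365535736, 0.1321680247783661), 26.63962745666504)
bench z s 0.0005
```

View pics/crop.png

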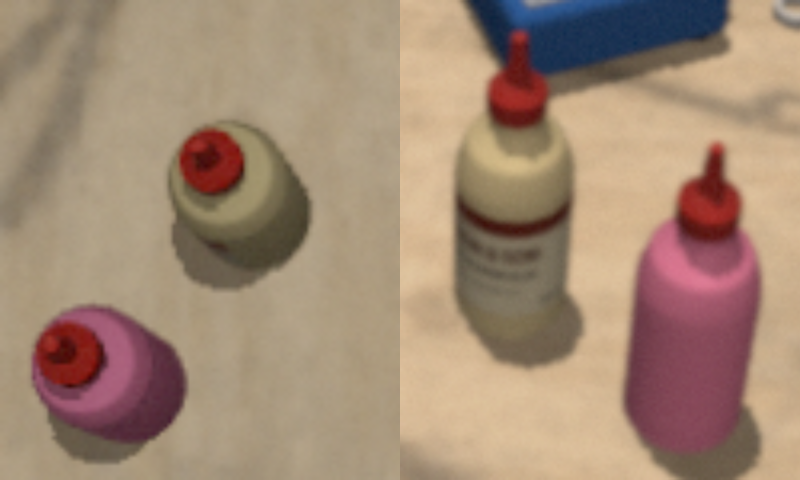

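The crop confirms the cream bottle with the label (left panel at (235,190), right panel at (515,190)). Its axis is near (0.561, 0.208). I'll grasp by the cap from above, because a straight-down body grasp would drive the nozzle into the gripper body.

```bash
R="0.0373 -0.0391 0 0 0 0"; python3 -m crank '0.0373 -0.0391 0 0 0 0;0.0373 -0.0391 0 0 0 0;0.0373 -0.0391 0 0 0 0;0.0373 -0.0391 0 0 0 0;0.0373 -0.0391 0 0 0 0;0.0373 -0.0391 0 0 0 0;0.0373 -0.0391 0 0 0 0;0.0373 -0.0391 0 0 0 0' 1
python3 -m crank '0.0373 -0.0391 0 0 0 0;0.0373 -0.0391 0 0 0 0;0.0373 -0.0391 0 0 0 0;0.0373 -0.0391 0 0 0 0;0.0373 -0.0391 0 0 0 0;0.0373 -0.0391 0 0 0 0;0.0373 -0.0391 0 0 0 0;0.0373 -0.0391 0 0 0 0'
python3 -m crank '0 0 0 0 0 -10;0 0 0 0 0 -10;0 0 0 0 0 -10;0 0 0 0 0 -10;0 0 0 0 0 -10;0 0 0 0 0 -10;0 0 0 0 0 -10;0 0 0 0 0 -10'
python3 -m crank '0 0 0 0 0 -10;0 0 0 0 0 -10;0 0 0 0 0 -4.4;0 0 0 0 0 0;0 0 0 0 0 0;0 0 0 0 0 0;0 0 0 0 0 0;0 0 0 0 0 0'
python3 -c "
from h import *;s=sensors.sense();print(s['qpos'].round(1))"
```

```text
time_s: 2.0
eef_pos: [0.3584, -0.171, 0.303]
eef_rot: [179.9, -0.1, 15.5]
force: [1.1, -0.1, -0.3]
gripper_width: 0.0941
time_s: 3.0
eef_pos: [0.562, 0.2107, 0.3027]
eef_rot: [180.0, -0.0, 15.6]
force: [0.1, -0.3, 0.4]
gripper_width: 0.0938
time_s: 4.0
eef_pos: [0.5613, 0.2089, 0.3026]
eef_rot: [-180.0, 0.0, 95.9]
force: [0.4, 0.1, 1.2]
gripper_width: 0.0942
time_s: 5.0
eef_pos: [0.5613, 0.2089, 0.3026]
eef_rot: [-180.0, 0.0, 120.0]
force: [-0.3, -0.0, 0.2]
gripper_width: 0.0941
[ 13.8  17.9  83.2  -0.   78.9 -16.2]
```

```bash
python3 -m crank '0 0 0.012 0 0 0;0 0 0.012 0 0 0;0 0 0.012 0 0 0;0 0 0.012 0 0 0;0 0 0.012 0 0 0;0 0 0.0096 0 0 0;0 0 0 0 0 0;0 0 0 0 0 0'
python3 -m crank '0 0 0 0 0 0;0 0 0 0 0 0;0 0 0 0 0 0;0 0 0 0 0 0;0 0 0 0 0 0;0 0 0 0 0 0;0 0 0 0 0 0;0 0 0 0 0 0' 0.2 50
python3 -m crank '0 0 0 0 0 0;0 0 0 0 0 0;0 0 0 0 0 0;0 0 0 0 0 0;0 0 0 0 0 0;0 0 0 0 0 0;0 0 0 0 0 0;0 0 0 0 0 0' 0 50
```

```text
time_s: 6.0
eef_pos: [0.5616, 0.209, 0.2333]
eef_rot: [180.0, 0.0, 120.0]
force: [-0.0, -0.3, -0.3]
gripper_width: 0.0943
time_s: 7.0
eef_pos: [0.5613, 0.209, 0.233]
eef_rot: [180.0, 0.0, 120.0]
force: [0.2, 0.5, -0.0]
gripper_width: 0.0272
time_s: 8.0
eef_pos: [0.5613, 0.2089, 0.233]
eef_rot: [-180.0, 0.0, 120.0]
force: [0.7, 0.5, 1.4]
gripper_width: 0.027
```

```bash
python3 -m crank '0 0 -0.01 0 0 0;0 0 -0.02 0 0 0;0 0 -0.025 0 0 0;0 0 -0.025 0 0 0;0 0 -0.025 0 0 0;0 0 -0.02 0 0 0;0 0 -0.015 0 0 0;0 0 0 0 0 0' 0 60
python3 - <<'E'
from m import *
s=sensors.sense();print(s['force'],s['torque'],s['gripper_width'],s['eef_pos'])
for n in ('top','side'):
    p,d=grab_frame(n); W=cloud(n,d); cv2.imwrite(f'pics/{n}1.png',p)
    for z0,z1 in ((.15,.175),(.175,.20),(.2,.23),(.24,.27)):
        m=(np.hypot(W[...,0]-.561,W[...,1]-.209)<.06)&(W[...,2]>z0)&(W[...,2]<z1)
        P=W[m]
        if len(P)>30: print(n,z0,len(P),circ(P,.029))
    m=(np.hypot(W[...,0]-.561,W[...,1]-.209)<.034)&(W[...,2]>.05)&(W[...,2]<.3); print(W[m][:,2].min())
cv2.imwrite('pics/side1c.png',cv2.resize(p[150:350,260:440],None,fx=3,fy=3))
E
```

```text
time_s: 9.0
eef_pos: [0.5616, 0.209, 0.3742]
eef_rot: [179.9, 0.0, 120.0]
force: [0.1, -0.6, -2.4]
gripper_width: 0.0265
[ 0.06078316 -0.61439569 -2.43689772] [-0.07622427 -0.1232939  -0.03967807] 0.026450957943306895 [0.56161355 0.20903785 0.37420577]
0.1503575627762932
side 0.15 462 (array([0.5605, 0.2089]), 0.0009)
side 0.175 503 (array([0.5606, 0.2091]), 0.0009)
side 0.2 650 (array([0.5605, 0.209 ]), 0.0009)
side 0.24 956 (array([0.5611, 0.203 ]), 0.0052)
0.13973295512812622
```

View pics/side1c.png

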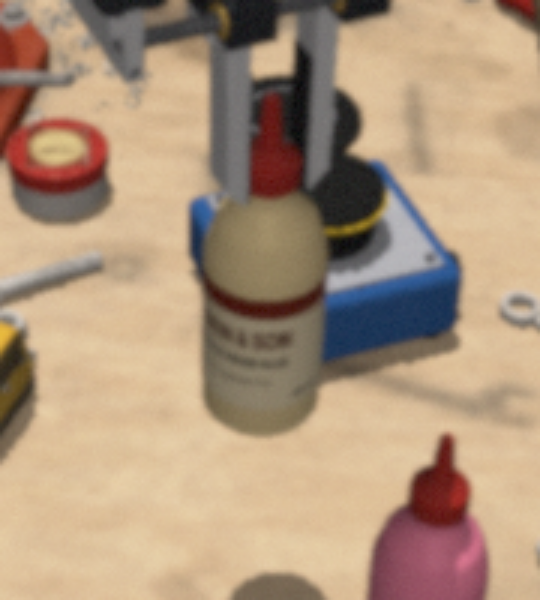

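The crop shows the bottle upright and held by the cap between the fingers (about (270,165)). Next I carry it over the pad.

```bash
python3 -m crank '-0.0155 -0.011 0 0 0 0;-0.0311 -0.022 0 0 0 0;-0.033 -0.0234 0 0 0 0;-0.035 -0.0248 0 0 0 0;-0.033 -0.0234 0 0 0 0;-0.0311 -0.022 0 0 0 0;-0.0155 -0.011 0 0 0 0;0 0 0 0 0 0'
python3 -m crank '0 0 0.005 0 0 0;0 0 0.01 0 0 0;0 0 0.01 0 0 0;0 0 0.005 0 0 0;0 0 0 0 0 0;0 0 0 0 0 0;0 0 0 0 0 0;0 0 0 0 0 0'
python3 - <<'E'
from m import *
s=sensors.sense();print(s['force'],s['torque'],s['gripper_width'],s['eef_pos'])
for n in ('side',):
    p,d=grab_frame(n); W=cloud(n,d); cv2.imwrite(f'pics/{n}2.png',p)
    for z0,z1 in ((.12,.15),(.15,.175),(.175,.20)):
        m=(np.hypot(W[...,0]-.539,W[...,1]+.028)<.06)&(W[...,2]>z0)&(W[...,2]<z1)
        P=W[m]
        if len(P)>30: print(n,z0,len(P),circ(P,.029))
    # pad rim side band: radius 38 fit
    m=(np.hypot(W[...,0]-.539,W[...,1]+.028)<.05)&(W[...,2]>.075)&(W[...,2]<.09);print('band',circ(W[m],.038),m.sum())
    m=(np.hypot(W[...,0]-.539,W[...,1]+.028)<.034)&(W[...,2]>.1)&(W[...,2]<.3); print(W[m][:,2].min())
cv2.imwrite('pics/side2c.png',cv2.resize(p[100:300,270:450],None,fx=3,fy=3))
E
```

```text
time_s: 10.1
eef_pos: [0.5388, -0.0291, 0.3727]
eef_rot: [-180.0, -0.0, 119.8]
force: [0.5, 1.0, -2.3]
gripper_width: 0.0269
time_s: 11.1
eef_pos: [0.5392, -0.0281, 0.3433]
eef_rot: [180.0, 0.0, 120.0]
force: [-1.2, -0.8, -1.7]
gripper_width: 0.0271
[-1.21879669 -0.83989905 -1.6903275 ] [-0.01354256 -0.16636871  0.0061925 ] 0.02708854508945393 [ 0.53920852 -0.02809547  0.34330964]
side 0.12 428 (array([ 0.5385, -0.0284]), 0.0012)
side 0.15 379 (array([ 0.5384, -0.028 ]), 0.0012)
side 0.175 413 (array([ 0.5384, -0.0282]), 0.0013)
band (array([ 0.5386, -0.0336]), 0.0032) 109
0.11029667528988274
```

View pics/side2c.png

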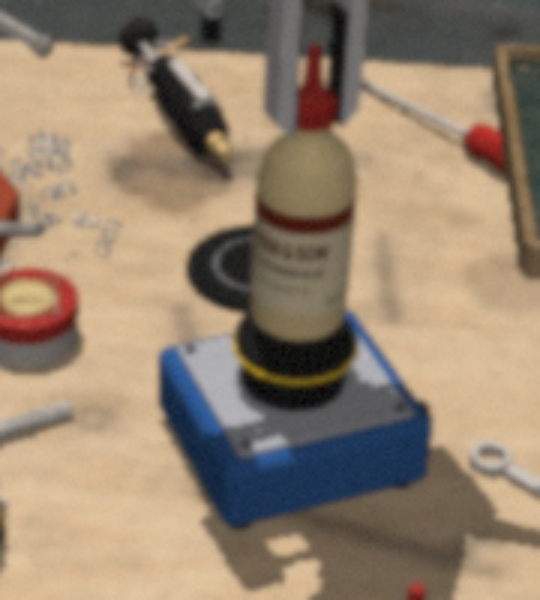

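The side crop shows the bottle centred over the pad, about 15 mm above it (pad at (295,365)). Fitted bottle (0.5385,-0.028) against pad (0.539,-0.028). Pressing now.

```bash
python3 -m crank '0 0 0.004 0 0 0;0 0 0.004 0 0 0;0 0 0.003 0 0 0;0 0 0.002 0 0 0;0 0 0.002 0 0 0;0 0 0.002 0 0 0;0 0 0.002 0 0 0;0 0 0 0 0 0'
python3 -c "
from h import *;s=sensors.sense();print(s['force'],s['torque'],s['eef_pos'])"
```

```text
time_s: 12.15
eef_pos: [0.5393, -0.028, 0.3244]
eef_rot: [180.0, 0.0, 120.0]
force: [-0.1, -0.3, 1.8]
gripper_width: 0.0269
[-0.05736162 -0.25355674  1.78777817] [-0.01118734  0.0180383  -0.0270525 ] [ 0.53928109 -0.0280309   0.32440613]
```

```bash
python3 -m crank '0 0 0.0005 0 0 0;0 0 0.0005 0 0 0;0 0 0.0005 0 0 0;0 0 0 0 0 0;0 0 0 0 0 0;0 0 0 0 0 0;0 0 0 0 0 0;0 0 0 0 0 0'|grep -E "pos|force"
```

```text
eef_pos: [0.5392, -0.028, 0.3226]
force: [0.9, 0.9, 2.2]
```

```bash
python3 -m crank '0 0 0.0002 0 0 0;0 0 0.0002 0 0 0;0 0 0.0002 0 0 0;0 0 0.0002 0 0 0;0 0 0.0002 0 0 0;0 0 0 0 0 0;0 0 0 0 0 0;0 0 0 0 0 0'|grep -E "pos|force"
```

```text
eef_pos: [0.5391, -0.028, 0.3216]
force: [-0.2, 1.2, 2.4]
```

```bash
python3 -m crank '0 0 0.0003 0 0 0;0 0 0.0003 0 0 0;0 0 0.0002 0 0 0;0 0 0.0002 0 0 0;0 0 0.0002 0 0 0;0 0 0 0 0 0;0 0 0 0 0 0;0 0 0 0 0 0'|grep -E "pos|force"
```

```text
eef_pos: [0.5391, -0.0281, 0.3204]
force: [0.9, 0.0, 1.9]
```

```bash
python3 -m crank '0 0 0.0003 0 0 0;0 0 0.0003 0 0 0;0 0 0.0002 0 0 0;0 0 0.0002 0 0 0;0 0 0.0002 0 0 0;0 0 0 0 0 0;0 0 0 0 0 0;0 0 0 0 0 0'|grep -E "pos|force"
```

```text
eef_pos: [0.5391, -0.028, 0.3192]
force: [1.3, 0.6, 2.0]
```

```bash
python3 -m crank '0 0 0.0003 0 0 0;0 0 0.0003 0 0 0;0 0 0.0002 0 0 0;0 0 0.0002 0 0 0;0 0 0.0002 0 0 0;0 0 0 0 0 0;0 0 0 0 0 0;0 0 0 0 0 0'|grep -E "pos|force"
```

```text
eef_pos: [0.5391, -0.028, 0.3179]
force: [0.6, 0.2, 3.2]
```

```bash
python3 -c "
from h import *;s=sensors.sense();print(s['force'],s['torque'],s['eef_pos'],s['gripper_width'])"
```

```text
[0.62484976 0.19186081 3.19854369] [ 0.04576987 -0.20334644  0.0096282 ] [ 0.53912852 -0.028049    0.31794574] 0.026988979956977528
```

```bash
python3 -m crank '0 0 0.0003 0 0 0;0 0 0.0003 0 0 0;0 0 0.0002 0 0 0;0 0 0.0002 0 0 0;0 0 0.0002 0 0 0;0 0 0 0 0 0;0 0 0 0 0 0;0 0 0 0 0 0'|grep -E "pos|force"
```

```text
eef_pos: [0.5391, -0.028, 0.3168]
force: [0.6, 0.7, 3.0]
```

```bash
python3 -m crank '0 0 0.0003 0 0 0;0 0 0.0003 0 0 0;0 0 0.0002 0 0 0;0 0 0.0002 0 0 0;0 0 0.0002 0 0 0;0 0 0 0 0 0;0 0 0 0 0 0;0 0 0 0 0 0'|grep -E "pos|force"
```

```text
eef_pos: [0.5391, -0.028, 0.3156]
force: [0.7, 0.9, 3.4]
```

```bash
python3 -m crank '0 0 0.0003 0 0 0;0 0 0.0003 0 0 0;0 0 0.0002 0 0 0;0 0 0.0002 0 0 0;0 0 0.0002 0 0 0;0 0 0 0 0 0;0 0 0 0 0 0;0 0 0 0 0 0'|grep -E "time|pos|force"
```

```text
time_s: 20.15
eef_pos: [0.5391, -0.028, 0.3143]
force: [0.7, 0.7, 3.0]
```

```bash
python3 -m crank '0 0 0.0003 0 0 0;0 0 0.0003 0 0 0;0 0 0.0002 0 0 0;0 0 0.0002 0 0 0;0 0 0.0002 0 0 0;0 0 0 0 0 0;0 0 0 0 0 0;0 0 0 0 0 0'|grep -E "time|pos|force"
```

```text
time_s: 21.15
eef_pos: [0.5391, -0.0281, 0.3132]
force: [0.8, 0.3, 3.6]
```

```bash
python3 -m crank '0 0 0.0003 0 0 0;0 0 0.0003 0 0 0;0 0 0.0002 0 0 0;0 0 0.0002 0 0 0;0 0 0.0002 0 0 0;0 0 0 0 0 0;0 0 0 0 0 0;0 0 0 0 0 0'|grep -E "time|pos|force"
```

```text
time_s: 22.15
eef_pos: [0.5391, -0.028, 0.312]
force: [-0.5, 0.6, 3.6]
```

```bash
python3 -m crank '0 0 0.0003 0 0 0;0 0 0.0003 0 0 0;0 0 0.0002 0 0 0;0 0 0.0002 0 0 0;0 0 0.0002 0 0 0;0 0 0 0 0 0;0 0 0 0 0 0;0 0 0 0 0 0'|grep -E "time|pos|force"
```

```text
time_s: 23.15
eef_pos: [0.5391, -0.028, 0.3108]
force: [1.1, -0.3, 4.8]
```

```bash
python3 -m crank '0 0 0.0003 0 0 0;0 0 0.0003 0 0 0;0 0 0.0002 0 0 0;0 0 0.0002 0 0 0;0 0 0.0002 0 0 0;0 0 0 0 0 0;0 0 0 0 0 0;0 0 0 0 0 0'|grep -E "time|pos|force"
```

```text
time_s: 24.15
eef_pos: [0.5391, -0.028, 0.3096]
force: [0.0, 0.0, 3.3]
```

```bash
python3 -m crank '0 0 0.0003 0 0 0;0 0 0.0003 0 0 0;0 0 0.0002 0 0 0;0 0 0.0002 0 0 0;0 0 0.0002 0 0 0;0 0 0 0 0 0;0 0 0 0 0 0;0 0 0 0 0 0'|grep -E "time|pos|force"
```

```text
time_s: 25.15
eef_pos: [0.5391, -0.0281, 0.3084]
force: [0.9, 0.1, 3.5]
```

```bash
python3 -m crank '0 0 0.0003 0 0 0;0 0 0.0003 0 0 0;0 0 0.0002 0 0 0;0 0 0.0002 0 0 0;0 0 0.0002 0 0 0;0 0 0 0 0 0;0 0 0 0 0 0;0 0 0 0 0 0'|grep -E "time|pos|force"
```

```text
time_s: 26.15
eef_pos: [0.5392, -0.028, 0.3074]
force: [0.4, 0.3, 5.7]
```

```bash
python3 -m crank '0 0 0.0002 0 0 0;0 0 0.0002 0 0 0;0 0 0.0002 0 0 0;0 0 0 0 0 0;0 0 0 0 0 0;0 0 0 0 0 0;0 0 0 0 0 0;0 0 0 0 0 0'|grep -E "time|pos|force"
```

```text
time_s: 27.15
eef_pos: [0.5392, -0.028, 0.3074]
force: [-0.1, 0.3, 7.6]
```

```bash
python3 -m crank '0 0 0.0003 0 0 0;0 0 0.0003 0 0 0;0 0 0.0002 0 0 0;0 0 0.0002 0 0 0;0 0 0 0 0 0;0 0 0 0 0 0;0 0 0 0 0 0;0 0 0 0 0 0'|grep -E "time|pos|force|width"
```

```text
time_s: 28.15
eef_pos: [0.5392, -0.0279, 0.3073]
force: [-1.0, 1.0, 11.6]
gripper_width: 0.0268
```

```bash
python3 -m crank '0 0 0.0003 0 0 0;0 0 0.0003 0 0 0;0 0 0.0002 0 0 0;0 0 0 0 0 0;0 0 0 0 0 0;0 0 0 0 0 0;0 0 0 0 0 0;0 0 0 0 0 0'|grep -E "time|pos|force|width"
```

```text
time_s: 29.15
eef_pos: [0.5392, -0.028, 0.3073]
force: [-1.7, 0.8, 15.9]
gripper_width: 0.0268
```

```bash
python3 - <<'E'
from m import *
p,d=grab_frame('side'); W=cloud('side',d); cv2.imwrite('pics/side3.png',p)
for z0,z1 in ((.09,.12),(.14,.165)):
    m=(np.hypot(W[...,0]-.539,W[...,1]+.028)<.06)&(W[...,2]>z0)&(W[...,2]<z1); print(circ(W[m],.029))
s=sensors.sense();print(s['force'],s['torque'],s['eef_pos'],s['gripper_width'])
E
python3 -m crank '0 0 0 0 0 0;0 0 0 0 0 0;0 0 0 0 0 0;0 0 0 0 0 0;0 0 0 0 0 0;0 0 0 0 0 0;0 0 0 0 0 0;0 0 0 0 0 0'|grep -E "time|pos|force|width"
```

```text
(array([ 0.5384, -0.028 ]), 0.0013)
(array([ 0.5384, -0.0279]), 0.0013)
[-2.08634958  1.51921017 15.34190597] [0.12394087 0.34208668 0.00989098] [ 0.53926116 -0.02797172  0.30734894] 0.026935294245296594
time_s: 30.2
eef_pos: [0.5393, -0.028, 0.3073]
force: [-1.2, 2.1, 15.9]
gripper_width: 0.0272
```

Pressed on the stop, about 20.7 mm down, for over 1.5 s with 15–16 N read. Now lift off and carry it to the mat.

```bash
python3 -m crank '0 0 -0.003 0 0 0;0 0 -0.007 0 0 0;0 0 -0.012 0 0 0;0 0 -0.015 0 0 0;0 0 -0.015 0 0 0;0 0 -0.01 0 0 0;0 0 -0.006 0 0 0;0 0 0 0 0 0'
python3 -m crank '-0.015 -0.0054 0 0 0 0;-0.0301 -0.0108 0 0 0 0;-0.032 -0.0115 0 0 0 0;-0.0338 -0.0121 0 0 0 0;-0.032 -0.0115 0 0 0 0;-0.0301 -0.0108 0 0 0 0;-0.015 -0.0054 0 0 0 0;0 0 0 0 0 0'
python3 -m crank '0 0 0.01 0 0 0;0 0 0.02 0 0 0;0 0 0.025 0 0 0;0 0 0.025 0 0 0;0 0 0.01 0 0 0;0 0 0.005 0 0 0;0 0 0 0 0 0;0 0 0 0 0 0'
python3 - <<'E'
from m import *
p,d=grab_frame('side'); W=cloud('side',d); cv2.imwrite('pics/side4.png',p)
for z0,z1 in ((.05,.08),(.09,.125)):
    m=(np.hypot(W[...,0]-.574,W[...,1]+.224)<.06)&(W[...,2]>z0)&(W[...,2]<z1); print(circ(W[m],.029))
s=sensors.sense();print(s['force'],s['torque'],s['eef_pos'],s['gripper_width'])
cv2.imwrite('pics/side4c.png',cv2.resize(p[70:270,270:450],None,fx=3,fy=3))
E
```

```text
time_s: 31.2
eef_pos: [0.5392, -0.028, 0.373]
eef_rot: [180.0, 0.0, 120.0]
force: [0.0, -0.1, -2.0]
gripper_width: 0.0269
time_s: 32.2
eef_pos: [0.5744, -0.2257, 0.372]
eef_rot: [-180.0, -0.1, 119.9]
force: [-0.2, -0.2, -2.0]
gripper_width: 0.0268
time_s: 33.2
eef_pos: [0.575, -0.2247, 0.2787]
eef_rot: [179.9, 0.1, 120.0]
force: [-0.5, -0.1, -1.3]
gripper_width: 0.0271
(array([ 0.5744, -0.2252]), 0.0016)
(array([ 0.5743, -0.2251]), 0.0016)
[-0.93932291  0.3832692  -1.94113167] [ 0.0245651  -0.1018306   0.03297255] [ 0.57492099 -0.2248035   0.27869473] 0.02721216608933856
```

View pics/side4c.png

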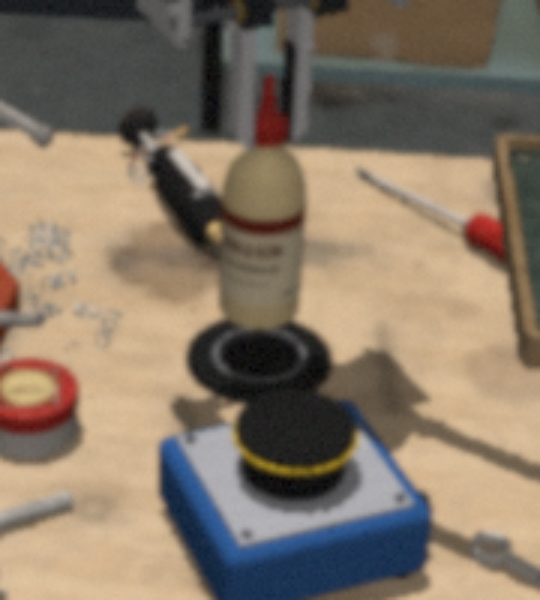

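The bottle hangs upright above the mat centre (mat at (260,355)), about 40 mm up. Lowering gently.

```bash
python3 -m crank '0 0 0.008 0 0 0;0 0 0.01 0 0 0;0 0 0.009 0 0 0;0 0 0.006 0 0 0;0 0 0.003 0 0 0;0 0 0.001 0 0 0;0 0 0 0 0 0;0 0 0 0 0 0'
python3 -m crank '0 0 0.0003 0 0 0;0 0 0.0003 0 0 0;0 0 0.0003 0 0 0;0 0 0.0003 0 0 0;0 0 0.0003 0 0 0;0 0 0.0003 0 0 0;0 0 0.0003 0 0 0;0 0 0 0 0 0'
```

```text
time_s: 34.25
eef_pos: [0.5747, -0.2247, 0.2411]
eef_rot: [180.0, 0.0, 120.0]
force: [-0.4, 0.1, -1.5]
gripper_width: 0.0272
time_s: 35.25
eef_pos: [0.5747, -0.2247, 0.2391]
eef_rot: [180.0, 0.0, 120.0]
force: [0.6, -0.2, 0.2]
gripper_width: 0.0268
```

```bash
python3 -m crank '0 0 0.0002 0 0 0;0 0 0 0 0 0;0 0 0 0 0 0;0 0 0 0 0 0;0 0 0 0 0 0;0 0 0 0 0 0;0 0 0 0 0 0;0 0 0 0 0 0' 0 5
python3 -m crank '0 0 0 0 0 0;0 0 0 0 0 0;0 0 0 0 0 0;0 0 0 0 0 0;0 0 0 0 0 0;0 0 0 0 0 0;0 0 0 0 0 0;0 0 0 0 0 0' 0.9
python3 -m crank '0 0 -0.005 0 0 0;0 0 -0.015 0 0 0;0 0 -0.025 0 0 0;0 0 -0.025 0 0 0;0 0 -0.025 0 0 0;0 0 -0.02 0 0 0;0 0 -0.01 0 0 0;0 0 0 0 0 0'
python3 - <<'E'
from m import *
p,d=grab_frame('side'); W=cloud('side',d); cv2.imwrite('pics/side5.png',p)
for z0,z1 in ((.015,.05),(.06,.1)):
    m=(np.hypot(W[...,0]-.574,W[...,1]+.224)<.06)&(W[...,2]>z0)&(W[...,2]<z1); print(circ(W[m],.029))
m=(np.hypot(W[...,0]-.574,W[...,1]+.224)<.03)&(W[...,2]<.215); print('top',W[m][:,2].max())
s=sensors.sense();print(s['force'],s['eef_pos'])
for l in ('bolt','pliers','tape','wax','mixer'):
    for r in nets.look_for(l,'side')[:1]: print(l,round(r['conf'],2),np.round(r['bbox']))
cv2.imwrite('pics/side5c.png',p)
E
```

```text
time_s: 36.25
eef_pos: [0.5748, -0.2247, 0.239]
eef_rot: [180.0, 0.0, 120.0]
force: [-0.9, 1.0, 5.3]
gripper_width: 0.0279
time_s: 37.25
eef_pos: [0.5746, -0.2246, 0.2385]
eef_rot: [-180.0, 0.0, 120.0]
force: [0.4, 0.2, -0.7]
gripper_width: 0.0845
time_s: 38.25
eef_pos: [0.5747, -0.2247, 0.3646]
eef_rot: [179.9, 0.1, 120.0]
force: [-0.6, 0.3, -0.2]
gripper_width: 0.0847
(array([ 0.5737, -0.2246]), 0.0016)
(array([ 0.5736, -0.2246]), 0.0017)
top 0.1938383174957028
[-0.46372353 -0.85268108 -0.1827364 ] [ 0.5744923  -0.22454919  0.36355356]
bolt 0.74 [251. 234. 297. 254.]
pliers 0.91 [174. 327. 246. 412.]
tape 0.88 [236. 252. 271. 307.]
wax 0.56 [265. 189. 297. 223.]
```

View pics/side5c.png

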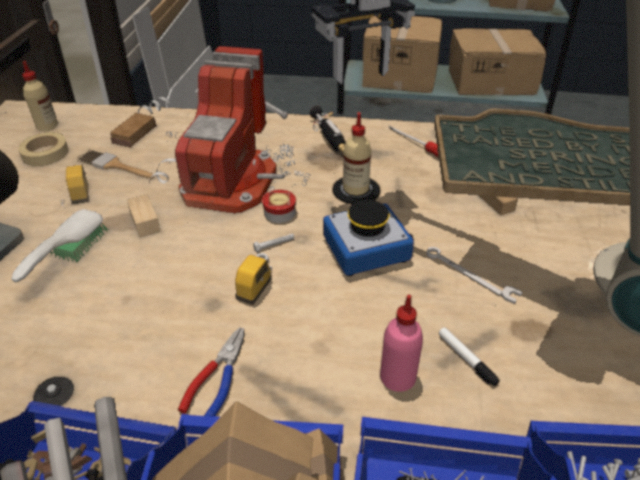

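The bottle stands upright on the mat at (357,165). The gripper is clear above it, and nothing else has moved.

```bash
python3 -c "
from cell import hand_in;print(hand_in())"
```

```text
the job is handed in; nothing more can be done
None
```

The job is done and handed in, at about 38 s on the robot's clock. I gripped the glue bottle by its cap and pressed it upright onto the pad. It was within about 2 mm of the pad centre until the pad stopped about 21 mm down. I held it there for about 2 s with the wrist reading 15–16 N; adding the bottle's own weight, the pad felt about 18 N. Then I stood it on the mat and let go.

- **Last checks:** The bottle stands upright on the mat at (0.574, -0.225), within about 2 mm of the mat's centre. The gripper is clear above it. In the last picture the other things are where they were, and the networks found the bolt, pliers, tape and wax tin in place.
- **Disagreements:** The two cameras differed by 3–5 mm in y for the pad and the mat, so I used the mean. A fit to the pad's edge band also gave a y about 5 mm off (poor fit, few points), which I ignored. In the final check the network did not report the mixer, though it shows plainly in the picture. As the grip eased on the mat, the force read about 5 N for a moment.

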